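# Secure the kitchen-roll stand and hold its sprung tension arm at the stop

### The arm

A 7-joint arm with a two-finger parallel gripper is mounted at the origin on a cart in front of the work surface, level with it; the furniture and walls round the work are solid. World frame = base frame: x ahead of the robot, y to its left, z up, the work surface at z = 0. Lengths are in m, angles in rad, forces in N, time in s.
With the tool pointing down it reaches from about 0.4 to 0.875 m from the base axis. Payload 6.5 kg.
Tool frame: the origin (TCP) lies at the very end of the fingers, on their centre line; the grasp point (between the pads) lies 19 mm behind it; z points along the fingers, y is the line along which they close (so a half turn about z gives the same grasp; the last joint's range is limited). The gripper opens to 88 mm and grips with 3 to 60 N. Pads are 18 mm wide; open, the fingers measure 123 mm over their backs; the gripper's body (75 mm by 187 mm) begins 45 mm behind the grasp point.
Start: joints at [1.223, 0.536, -0.004, 1.538, 0.003, 1.067, -0.071], TCP at [0.181, -0.624, 0.239] pointing down, gripper open.
Joint ranges: [-2.7, 2.7], [-0.37, 2.16], [-1.27, 1.26], [0.24, 2.4], [-1.31, 4.45], [0.19, 1.91], [-2.76, 2.76]. Speed limits (rad/s): [2.39, 2.39, 3.14, 3.14, 3.14, 3.14, 3.14].

### API

Orientations are given as [roll, pitch, yaw] about the fixed x, y, z axes, in that order (R = Rz(yaw) Ry(pitch) Rx(roll)).
In Python, from plant import bot, viewer gives the robot as it stands.
- The arm moves only by the tool send_rows, never from a script. Its argument "deltas" is one flat list of numbers, 7 for each row, row after row: the shift along the tool's x, y, z in cm, then the turn, a rotation vector about the tool's x, y, z in rad, then the opening, from 0 (shut) to 1 (fully open). In form: [dx, dy, dz, rx, ry, rz, claw, dx, dy, dz, rx, ry, rz, claw, ...]. A call has 1 to 5 rows; each row is the pose to reach, as a shift and turn from the pose commanded when the call began, along the tool's axes at that moment; what a row does not reach only later rows make up. A row lasts 1/12 s, in which the tool goes at most 41.7 mm and 7.16 degrees, less where a joint would pass 70% of its speed; a pose out of reach is approached as far as the arm can. A call with a gripper value outside its range is refused whole. The fingers move at their own pace and stop on an object; "force" is the grip in N (left out, the last holds). Time passes only in rows, so rows that repeat a pose let the fingers close. It gives the time, the measured TCP pose, the force, the opening and the grip force at its end, in the units of the state.
- bot.observe(): the state, without advancing time (a new reading comes with each control period).
- viewer.camera(name): name is "scene" or "side" or "wrist"; returns a dict with "color" (400x640x3 uint8, blue, green, red), "fx", "fy", "cx", "cy" (pixels), "dist" ([k1, k2, p1, p2, k3] as OpenCV has them; the pictures are not rectified), "cam_to_world" (4x4, takes a point from camera to world coordinates); the wrist camera has in their place "tool_from_camera" (4x4, takes a point from camera to tool coordinates, whose origin is the TCP and whose axes are the flange's). Camera axes: x right, y up, looking along -z (the intrinsics and any distortion apply to the point x, -y, -z); pixel columns grow to the right and rows downward; lengths in m; the calibration is good to about 2 mm. A picture is of the moment at which its call begins: read the wrist's pose just before it. There is no depth.
- bot.finish_job(): hands the job in; it is judged then, once.
The state is a dict: "clock": time; "q": joint angles; "qd": joint speeds; "joint_efforts": joint torques, N m; "eef_pos": TCP position; "tcp_rot": TCP orientation; "contact_force": force on the tool from outside, world axes, zero at the start; "ft_torque": the same for the moment, N m; "grip_width": finger opening in m; "gripper_force": force on a finger pad.
Only numpy, scipy, OpenCV 4.12 (cv2) and the standard library are available. Lean on these libraries where they do the work, as an engineer would, in place of code of your own. Each camera call takes 0.05 s, during which the arm holds its last target. There are 200 camera calls.

### The job

The empty kitchen-roll stand sits loose in its wooden board: first secure it by turning the steel turnbutton until it lies square across the edge of the stand's foot plate. Only then swing the sprung tension arm away from the post until it is wound right up to its stop, and finish while still holding it there with the fingers, so that a new roll can be dropped over the post. Keep the stand seated in its board and the turnbutton across, and leave the mug and the jars where they stand.

Things in the scene. Friction and masses are not known exactly. Their poses are not given: they have to be found in the camera images.
- roll_board: Wooden board, 18 mm thick, fixed to the worktop, spanning x -95..95, y -110..130 mm in its own frame. Origin: on its underside, below the centre of the seated foot plate; z up; at yaw 0 x points away from the robot. Low rims locate the plate with 1.5 mm play; a fixed steel clip on the -y side overhangs the plate's edge; the turnbutton stands on the +y side.
- roll_stand: Loose stand, 0.7 to 1.1 kg, sitting in the board with the same yaw. Origin: centre of the underside of its steel foot plate (160 x 160 x 6 mm), 18 mm above the worktop. Carries an upright post 24 mm thick and the tension arm. With the turnbutton open only the clip holds it down and it can lift on the other side; even when secured it may lift by 1 to 2 mm and give a little.
- post_top (a point): Top of the stand's upright wooden post, at (20, -20, 158) mm in the stand's frame (176 mm above the worktop).
- turnbutton (a joint): Angle of the turnbutton about its vertical pivot, rad, growing anticlockwise seen from above. 0: bar along the board's x axis, parallel to the plate's edge (open). +1.57 or -1.57: bar square across the edge, its end 15 mm over the foot plate (secured, either way round). Starts between -0.5 and 0.5, turns to 1.75 either way, friction 0.06 N m, stays where left.
- turnbutton_grip (a point): On the turnbutton's pivot axis, at (0, 100, 47.5) mm in the board's frame, inside its upright finger fin, which can be pinched from above. The fin is 46 mm long, 12 mm thick, its top 8 mm above this point; the bar below it is 70 mm long, 12 mm wide, its underside 25.5 mm above the worktop. x along the bar, z up.
- turnbutton_end (a point): The end of the turnbutton's bar, 35 mm from its pivot axis along the bar.
- tension_arm (a joint): Angle of the tension arm about its vertical pivot (point tension_pivot), rad, growing clockwise seen from above. 0: at rest near the post, where its spring keeps it. 1.1: the stop, fully wound. The spring pulls back with about 3.4 N at the knob at rest and 6 N at the stop; the arm swings back when let go.
- tension_pivot (a point): Point on the vertical pivot axis of the tension arm, at (-35, 30, 30) mm in the stand's frame; same axes as the stand.
- tension_knob (a point): Centre of the black round knob (22 mm thick, 32 mm tall) on top of the arm's upright rod, 210 mm above the worktop. At arm angle q it lies at tension_pivot + 85 mm * (-sin q, -cos q) in the stand's x, y: at the stop it is on the robot's side. Pinch the knob from above or push the rod: 9 mm thick below the knob, with a 16 mm roller sleeve lower down.
- mug_3: White mug with blue dots, 79 x 110 x 96 mm, origin at the centre of its underside; a bystander.
- jar_1: Jar with a red lid, 65 mm across, 100 mm tall, origin at the centre of its underside; a bystander.
- spice_jar_1: Spice jar with a green cap, 46 mm across, 106 mm tall, origin at the centre of its underside; a bystander.

How it is judged:
By the outcome, as a careful person would: the job done as asked, in the order asked, and still so for the second after the job is handed in, while the arm keeps its last pose, push and grip.
It also fails if it takes over 48 s, if anything falls off the work surface, if the arm or the gripper's body presses on something with over 40 N, if the wrist force passes 120 N, or if a joint passes its speed limit or range.

## Working session

There is one attempt and no reset: what is moved stays moved. The work goes in short steps, Python scripts to look and compute and a tool call to move; the robot and the scene stay as the last step left them, time stands still between calls to the robot, and variables do not carry over. Pictures are saved under pics/ and viewed, at most 10 in all, crops included, and the job is handed in when it is done.

Besides the shell and the picture viewer there is one more tool, called after ">>>" as name(argument=value, ...), one argument or row to a line, values as JSON. send_rows: Moves the arm, as the interface text tells. Its arguments: {"type":"object","properties":{"deltas":{"type":"array","items":{"type":"number"}},"force":{"type":"number"}},"required":["deltas"]}

```bash
mkdir -p pics; ls
python3 - <<'E'
from plant import bot, viewer
import cv2,numpy as np
s=bot.observe(); print({k:np.round(v,3).tolist() for k,v in s.items()})
for n in("scene","side"):
    c=viewer.camera(n); cv2.imwrite(f"pics/{n}0.png",c["color"]); print(n,c["fx"],c["fy"],c["cx"],c["cy"],c["dist"],np.round(c["cam_to_world"],3).tolist())
E
```

```text
pics
{'clock': 0.0, 'q': [1.223, 0.537, -0.004, 1.539, 0.003, 1.067, -0.071], 'qd': [0.002, 0.0, -0.001, -0.0, 0.002, -0.0, 0.002], 'joint_efforts': [-0.0, -57.098, 0.991, -25.16, -0.056, 0.018, 0.0], 'eef_pos': [0.181, -0.624, 0.238], 'tcp_rot': [-3.14, 0.0, 0.282], 'contact_force': [0.594, 0.318, 0.142], 'ft_torque': [0.006, 0.016, 0.015], 'gripper_force': 0.0, 'grip_width': 0.089}
scene 377.9980547201316 377.9980547201316 317.25535551284804 199.5075704180217 [-0.03598334  0.          0.          0.          0.        ] [[-0.722, 0.536, -0.438, 0.096], [-0.692, -0.56, 0.455, 0.426], [-0.001, 0.632, 0.775, 0.885], [0.0, 0.0, 0.0, 1.0]]
side 410.4803545538766 410.4803545538766 316.70237162335457 201.30088762649729 [-0.0848763  0.         0.         0.         0.       ] [[-0.999, -0.027, 0.016, 0.53], [0.029, -0.566, 0.824, 0.857], [-0.014, 0.824, 0.566, 0.726], [0.0, 0.0, 0.0, 1.0]]
```

View pics/scene0.png

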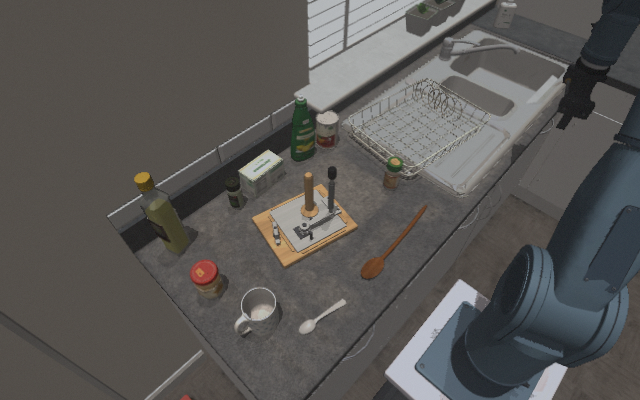

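View pics/side0.png

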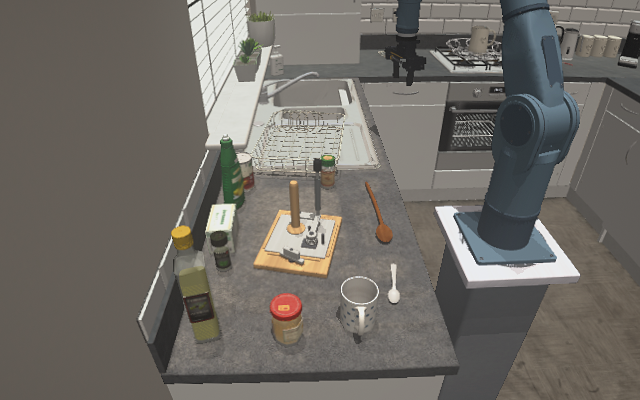

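Both views show the board, with the post, black knob and turnbutton: scene near (305,222), side near (300,242). The mug and red-lid jar stand at its +y side. I'll zoom in on both.

```bash
cat > h.py <<'E'
import numpy as np,cv2
from plant import bot,viewer
def K(c): return np.array([[c["fx"],0,c["cx"]],[0,c["fy"],c["cy"]],[0,0,1.]])
def ray(c,uv,T=None):
    T=np.array(c["cam_to_world"]) if T is None else T
    p=cv2.undistortPoints(np.array([[uv]],float),K(c),np.array(c["dist"]))[0,0]
    return T[:3,3],T[:3,:3]@np.array([p[0],-p[1],-1.])
def onz(c,uv,z,T=None):
    o,d=ray(c,uv,T); return o+d*(z-o[2])/d[2]
def tri(r1,r2):
    (a,u),(b,v)=r1,r2
    s=np.linalg.lstsq(np.stack([u,-v],1),b-a,rcond=None)[0]
    p,q=a+s[0]*u,b+s[1]*v
    return (p+q)/2,np.linalg.norm(p-q)
def proj(c,P,T=None):
    T=np.array(c["cam_to_world"]) if T is None else T
    p=(np.linalg.inv(T)@np.append(P,1))[:3]*[1,-1,-1]
    return cv2.projectPoints(p[None],np.zeros(3),np.zeros(3),K(c),np.array(c["dist"]))[0][0,0]
E
python3 - <<'E'
import cv2,numpy as np
a=cv2.imread("pics/scene0.png")[160:270,245:365]; b=cv2.imread("pics/side0.png")[150:280,250:350]
f=lambda i,k:cv2.resize(i,None,fx=k,fy=k,interpolation=cv2.INTER_CUBIC)
a=f(a,4);b=f(b,4)
h=max(a.shape[0],b.shape[0]); a=np.pad(a,((0,h-a.shape[0]),(0,0),(0,0)))
cv2.imwrite("pics/crop0.png",np.hstack([a[:,:400],b][:1]+[b]) if 0 else np.hstack([cv2.resize(a,(400,int(h*400/480))) if 0 else a[:, :400],b]))
E
```

```text
(no output)
```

View pics/crop0.png

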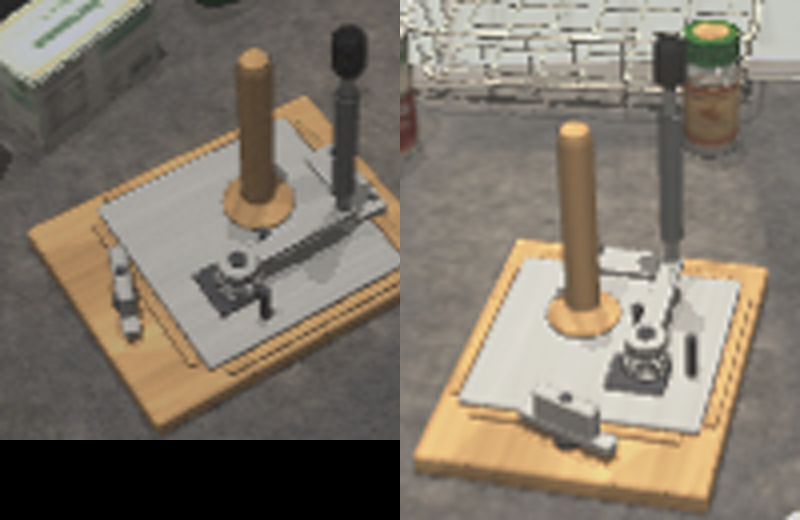

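Crop: in the scene view the knob is at (332,173), post top (308.5,173.5) and board corners (252.5,219), (321,184) and (284,265). In the side view the knob is at (317.5,165), post top (293.5,182.5), and the fin runs from (284,250) to (301,258). I'll measure from these.

Run:
```python
from h import *
S=viewer.camera("scene");D=viewer.camera("side")
np.set_printoptions(precision=4,suppress=True)
print("knob",tri(ray(S,(332,173)),ray(D,(317.5,165))))
print("post",tri(ray(S,(308.5,173.5)),ray(D,(293.5,182.5))))
for n,uv in dict(tl=(280,210.5),tr=(341.75,216.5),br=(326.7,274),bl=(253.9,265.7)).items(): print("side",n,onz(D,uv,.018))
for n,uv in dict(l=(252.5,218.7),t=(321.2,184.3),b=(284.5,265)).items(): print("scene",n,onz(S,uv,.018))
print("plate side",[onz(D,(250+(x-400)/4,150+y/4),.024) for x,y in((520,262),(740,281),(700,432),(460,402))])
print("plate scene",[onz(S,(245+x/4,160+y/4),.024) for x,y in((100,212),(290,122),(212,367))])
print("fin side top corners",[onz(D,(250+(x-400)/4,150+y/4),.0555) for x,y in((533,390),(543,382),(607,406),(597,412))])
print("fin scene",[onz(S,(245+x/4,160+y/4),.0555) for x,y in((117,248),(126,290))])
print("bar end side",onz(D,(250+(603-400)/4,150+440/4),.033), "scene bar",[onz(S,(245+x/4,160+y/4),.033) for x,y in((118,252),(131,325))])
for n,z,m in(("mug",.096,None),): 
    print("mug",onz(S,(259,304),.096),onz(D,(360,291),.096))
print("jar",onz(S,(205,272),.1),onz(D,(286,306),.1)); print("spice",onz(S,(233,182),.1),onz(S,(395,161),.106),onz(D,(328,157),.106))
```

```text
knob (array([ 0.5091, -0.0554,  0.2106]), np.float64(0.00027266926871155573))
post (array([ 0.5727, -0.0377,  0.1728]), np.float64(0.0034022328691090133))
side tl [ 0.6202 -0.1302  0.018 ]
side tr [ 0.4404 -0.092   0.018 ]
side br [0.4951 0.1394 0.018 ]
side bl [0.6751 0.103  0.018 ]
scene l [0.6702 0.0948 0.018 ]
scene t [ 0.6187 -0.1349  0.018 ]
scene b [0.4956 0.1337 0.018 ]
plate side [array([ 0.6184, -0.0971,  0.024 ]), array([ 0.4616, -0.0671,  0.024 ]), array([0.4969, 0.0886, 0.024 ]), array([0.6504, 0.0536, 0.024 ])]
plate scene [array([0.6456, 0.0494, 0.024 ]), array([ 0.6061, -0.1054,  0.024 ]), array([0.4961, 0.0839, 0.024 ])]
fin side top corners [array([0.6003, 0.0803, 0.0555]), array([0.5944, 0.0729, 0.0555]), array([0.5543, 0.0972, 0.0555]), array([0.5604, 0.1024, 0.0555])]
fin scene [array([0.5944, 0.0756, 0.0555]), array([0.5647, 0.0944, 0.0555])]
bar end side [0.5576 0.1032 0.033 ] scene bar [array([0.6049, 0.0679, 0.033 ]), array([0.5542, 0.1021, 0.033 ])]
mug [0.4291 0.2656 0.096 ] [0.4329 0.2709 0.096 ]
jar [0.5777 0.3023 0.1   ] [0.5837 0.3083 0.1   ]
spice [0.753  0.0818 0.1   ] [ 0.473  -0.2917  0.106 ] [ 0.4701 -0.2905  0.106 ]
```

```bash
cat >> h.py <<'E'
from scipy.spatial.transform import Rotation as Ro
def pose():
    s=bot.observe(); return np.array(s["eef_pos"]),Ro.from_euler("xyz",s["tcp_rot"])
def go(x,y,z,yaw):
    p,R=pose(); G=Ro.from_euler("xyz",[np.pi,0,yaw])
    print("delta cm",np.round(R.inv().apply(np.array([x,y,z])-p)*100,2),"rot",np.round((R.inv()*G).as_rotvec(),3))
E
echo "from h import *
go(.577,.088,.29,-.56)" | python3
```

```text
delta cm [ 57.87 -57.37  -5.13] rot [-0.001  0.001  0.842]
```

>>> send_rows(
  deltas=[2, -2, -2, 0, 0, 0.1, 1, 5, -5, -4, 0, 0, 0.2, 1, 8, -8, -5, 0, 0, 0.3, 1, 11, -11, -5, 0, 0, 0.4, 1, 13.5, -13.5, -5, 0, 0, 0.45, 1],
)

```text
clock: 0.62
eef_pos: [0.273, -0.457, 0.2896]
tcp_rot: [3.14, -0.001, -0.174]
contact_force: [1.2, 0.8, -0.3]
grip_width: 0.0879
gripper_force: 0.0
```

```bash
echo "from h import *
go(.577,.088,.29,-.56); print(np.round(bot.observe()['q'],3))" | python3
```

```text
delta cm [ 20.51 -58.94  -0.09] rot [ 0.001 -0.002  0.386]
[ 0.925  0.279  0.028  1.797 -0.009  1.064 -0.789]
```

>>> send_rows(
  deltas=[1.3, -3.8, 0, 0, 0, -0.12, 1, 2.6, -7.5, 0, 0, 0, -0.24, 1, 3.9, -11.2, 0, 0, 0, -0.36, 1, 5.2, -15, 0, 0, 0, -0.48, 1, 6.5, -18.7, 0, 0, 0, -0.6, 1],
)

```text
clock: 1.03
eef_pos: [0.3681, -0.2828, 0.2889]
tcp_rot: [3.141, 0.0, 0.438]
contact_force: [1.1, -0.5, 0.9]
grip_width: 0.0885
gripper_force: 0.0
```

```bash
echo "from h import *
go(.577,.088,.29,2.58); print(np.round(bot.observe()['q'],3))" | python3
```

```text
delta cm [ 34.64 -24.73  -0.13] rot [ 0.     0.    -2.142]
[ 0.726  0.167 -0.188  1.944  0.036  1.033 -0.611]
```

>>> send_rows(
  deltas=[3.2, -2.3, 0, 0, 0, -0.12, 1, 6.4, -4.6, 0, 0, 0, -0.24, 1, 9.6, -6.9, 0, 0, 0, -0.36, 1, 12.8, -9.2, 0, 0, 0, -0.48, 1, 16, -11.5, 0, 0, 0, -0.6, 1],
)

```text
clock: 1.45
eef_pos: [0.4653, -0.1117, 0.2889]
tcp_rot: [3.141, 0.0, 1.038]
contact_force: [0.8, 0.1, -0.6]
grip_width: 0.0881
gripper_force: 0.0
```

```bash
echo "from h import *
go(.577,.088,.29,2.58); print(np.round(bot.observe()['q'],3))" | python3
```

```text
delta cm [22.87 -0.53 -0.12] rot [ 0.     0.    -1.542]
[ 0.493  0.211 -0.402  1.902  0.095  1.047 -0.482]
```

>>> send_rows(
  deltas=[4, -0.1, 0, 0, 0, -0.12, 1, 8, -0.2, 0, 0, 0, -0.24, 1, 12, -0.3, 0, 0, 0, -0.36, 1, 16, -0.4, 0, 0, 0, -0.48, 1, 20, -0.5, 0, 0, 0, -0.6, 1],
)

```text
clock: 1.87
eef_pos: [0.5638, 0.0625, 0.2887]
tcp_rot: [3.142, 0.0, 1.637]
contact_force: [0.1, -0.6, 0.4]
grip_width: 0.088
gripper_force: 0.0
```

```bash
echo "from h import *
go(.577,.088,.26,2.58); print(np.round(bot.observe()['q'],3))" | python3
```

```text
delta cm [2.46 1.49 2.87] rot [-0.     0.    -0.943]
[ 0.241  0.401 -0.565  1.682  0.234  1.126 -0.322]
```

>>> send_rows(
  deltas=[0.6, 0.4, 0.6, 0, 0, -0.12, 1, 1.2, 0.8, 1.2, 0, 0, -0.24, 1, 1.8, 1.2, 1.8, 0, 0, -0.36, 1, 2.4, 1.5, 2.4, 0, 0, -0.48, 1, 2.4, 1.5, 2.9, 0, 0, -0.6, 1],
)

```text
clock: 2.28
eef_pos: [0.5767, 0.0872, 0.2591]
tcp_rot: [3.141, -0.001, 2.239]
contact_force: [-0.5, -0.1, 0.4]
grip_width: 0.0884
gripper_force: 0.0
```

>>> send_rows(
  deltas=[0, 0, 0, 0, 0, -0.12, 1, 0, 0, 0, 0, 0, -0.24, 1, 0, 0, 0, 0, 0, -0.34, 1, 0, 0, 0, 0, 0, -0.34, 1, 0, 0, 0, 0, 0, -0.34, 1],
)

```text
clock: 2.7
eef_pos: [0.5766, 0.0855, 0.2595]
tcp_rot: [-3.141, -0.001, 2.568]
contact_force: [0.6, -0.2, -0.0]
grip_width: 0.0881
gripper_force: 0.0
```

Run:
```python
from h import *
go(.577,.088,.26,2.58); print(np.round(bot.observe()['q'],3))
p,R=pose(); c=viewer.camera("wrist"); T=np.eye(4);T[:3,:3]=R.as_matrix();T[:3,3]=p;T=T@np.array(c["tool_from_camera"])
print(np.round(T,3)); print("fin at",proj(c,np.array([.577,.088,.0555]),T))
cv2.imwrite("pics/w1.png",c["color"])
```

```text
delta cm [ 0.1   0.23 -0.05] rot [-0.    -0.001 -0.012]
[ 0.322  0.507 -0.75   1.667  0.377  1.118  0.464]
[[ 0.542 -0.799 -0.261  0.508]
 [ 0.84   0.516  0.168  0.129]
 [ 0.    -0.31   0.951  0.405]
 [ 0.     0.     0.     1.   ]]
fin at [325.60394533 175.41591236]
```

View pics/w1.png

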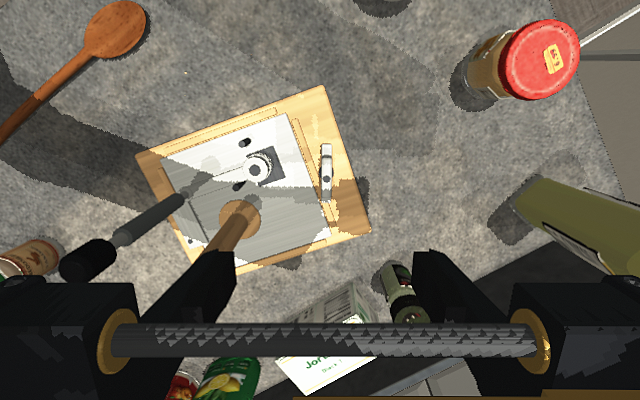

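The wrist view shows the turnbutton vertical at u≈326, with bar ends at v≈145 and 199. The fin is about where I predicted, at (326,175). Board corners are (325,86), (370,232) and (135,155).

Run:
```python
from h import *
p,R=pose(); c=viewer.camera("wrist"); T=np.eye(4);T[:3,:3]=R.as_matrix();T[:3,3]=p;T=T@np.array(c["tool_from_camera"])
np.set_printoptions(precision=4,suppress=True)
a,b=[onz(c,u,.0325,T) for u in((326,144.5),(326.8,199))]
print("bar",a,b,(a+b)/2,np.linalg.norm(a-b),np.arctan2(*(a-b)[1::-1]))
k=[onz(c,u,.018,T) for u in((325,86),(370,232),(135,154))]; print(k, [np.arctan2(*(k[0]-k[i])[1::-1]) for i in(1,2)],[np.linalg.norm(k[0]-k[i]) for i in(1,2)])
img=c["color"]; cv2.imwrite("pics/w1c.png",cv2.resize(img[75:265,120:390],None,fx=2.9,fy=2.9,interpolation=cv2.INTER_CUBIC))
```

```text
bar [0.5519 0.1049 0.0325] [0.6065 0.071  0.0325] [0.5792 0.088  0.0325] 0.06432043874701171 2.5859402276873076
[array([0.4988, 0.1378, 0.018 ]), array([0.6774, 0.0913, 0.018 ]), array([ 0.4409, -0.0915,  0.018 ])] [np.float64(2.8868444102109905), np.float64(1.3236296661000058)] [np.float64(0.1845816839628783), np.float64(0.236484645263263)]
```

View pics/w1c.png

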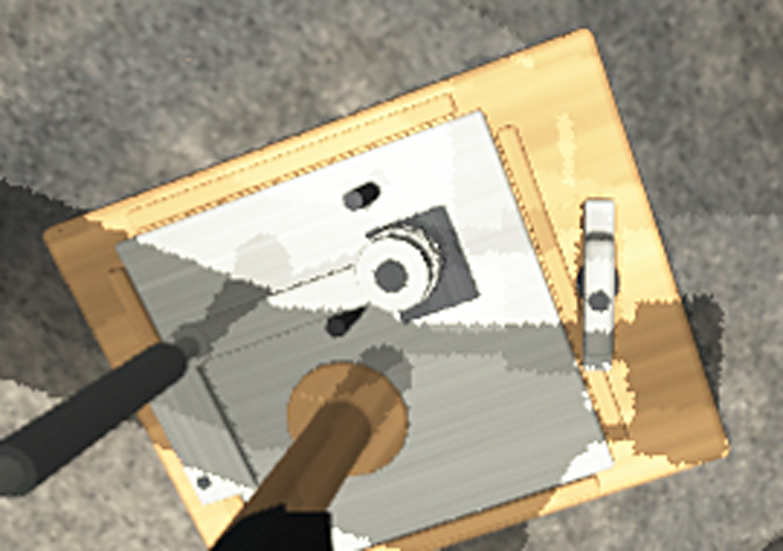

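The zoom confirms the bar's centre and direction: world yaw about 2.583 against a board yaw of about -0.24. I'll descend with the fingers part-closed.

>>> send_rows(
  deltas=[0, 0.3, 3, 0, 0, -0.015, 0.5, 0, 0.3, 7, 0, 0, -0.015, 0.5, 0, 0.3, 11, 0, 0, -0.015, 0.5, 0, 0.3, 14.5, 0, 0, -0.015, 0.5, 0, 0.3, 17, 0, 0, -0.015, 0.5],
)

```text
clock: 3.22
eef_pos: [0.5768, 0.0877, 0.0866]
tcp_rot: [-3.139, -0.002, 2.585]
contact_force: [-0.1, 0.4, -0.5]
grip_width: 0.0568
gripper_force: 0.0
```

```bash
echo "from h import *
go(.578,.088,.033,2.583); print(np.round(bot.observe()['q'],3))" | python3
```

```text
delta cm [-0.09  0.11  5.36] rot [-0.002 -0.002  0.002]
[ 0.226  0.721 -0.629  1.788  0.559  0.821  0.336]
```

>>> send_rows(
  deltas=[0, 0.1, 2, 0, 0, 0, 0.45, 0, 0.1, 3.5, 0, 0, 0, 0.45, 0, 0.1, 4.7, 0, 0, 0, 0.45, 0, 0.1, 5.3, 0, 0, 0, 0.45, 0, 0.1, 5.3, 0, 0, 0, 0.45],
)

```text
clock: 3.63
eef_pos: [0.5785, 0.0889, 0.036]
tcp_rot: [-3.141, -0.001, 2.586]
contact_force: [0.2, 0.7, 0.0]
grip_width: 0.0393
gripper_force: 0.0
```

>>> send_rows(
  deltas=[0, 0, 0, 0, 0, 0, 0.1, 0, 0, 0, 0, 0, 0, 0.05, 0, 0, 0, 0, 0, 0, 0.05, 0, 0, 0, 0, 0, 0, 0.05, 0, 0, 0, 0, 0, 0, 0.05],
  force=20,
)

```text
clock: 4.05
eef_pos: [0.5786, 0.0879, 0.0374]
tcp_rot: [-3.139, 0.001, 2.586]
contact_force: [-2.8, -3.8, 4.5]
grip_width: 0.0121
gripper_force: 20.0
```

>>> send_rows(
  deltas=[0, -0.05, -0.2, 0, 0, 0.1, 0.05, 0, -0.05, -0.2, 0, 0, 0.2, 0.05, 0, -0.05, -0.2, 0, 0, 0.3, 0.05, 0, -0.05, -0.2, 0, 0, 0.4, 0.05, 0, -0.05, -0.2, 0, 0, 0.5, 0.05],
)

```text
clock: 4.47
eef_pos: [0.5794, 0.0888, 0.0378]
tcp_rot: [3.139, -0.0, 2.082]
contact_force: [7.4, 2.4, -16.6]
grip_width: 0.012
gripper_force: 20.0
```

>>> send_rows(
  deltas=[0, 0, 0, 0, 0, 0.1, 0.05, 0, 0, 0, 0, 0, 0.2, 0.05, 0, 0, 0, 0, 0, 0.3, 0.05, 0, 0, 0, 0, 0, 0.4, 0.05, 0, 0, 0, 0, 0, 0.5, 0.05],
)

```text
clock: 4.88
eef_pos: [0.5807, 0.0891, 0.0378]
tcp_rot: [3.137, -0.002, 1.582]
contact_force: [10.7, 2.3, -22.5]
grip_width: 0.0117
gripper_force: 20.0
```

```bash
echo "from h import *
go(.578,.088,.036,1.336); s=bot.observe();print(np.round(s['q'],3),np.round(s['ft_torque'],2))" | python3
```

```text
delta cm [-0.11 -0.27  0.18] rot [ 0.004 -0.003  0.246]
[ 0.026  0.738 -0.346  1.806  0.38   0.659 -0.528] [ 0.4  -2.35  0.07]
```

>>> send_rows(
  deltas=[0, 0.1, 0.2, 0, 0, 0.1, 0.05, 0, 0.2, 0.3, 0, 0, 0.2, 0.05, 0, 0.2, 0.3, 0, 0, 0.25, 0.05, 0, 0.2, 0.3, 0, 0, 0.25, 0.05, 0, 0.2, 0.3, 0, 0, 0.25, 0.05],
)

```text
clock: 5.3
eef_pos: [0.5815, 0.0891, 0.0375]
tcp_rot: [3.14, -0.001, 1.337]
contact_force: [-3.3, -0.3, 11.9]
grip_width: 0.0116
gripper_force: 20.0
```

Run:
```python
from h import *
go(.578,.088,.036,1.336)
a=viewer.camera("scene")["color"][180:270,245:345]; b=viewer.camera("side")["color"][190:280,250:350]
cv2.imwrite("pics/c2.png",cv2.resize(np.hstack([a,b]),None,fx=4,fy=4,interpolation=cv2.INTER_CUBIC))
```

```text
delta cm [-0.19 -0.32  0.15] rot [ 0.002 -0.001  0.001]
```

View pics/c2.png

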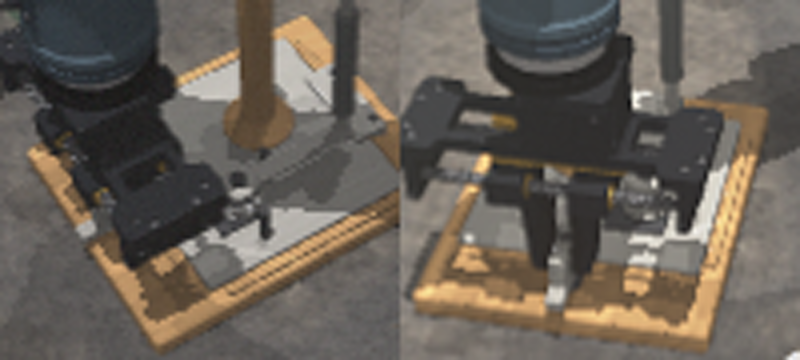

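The bar now lies across the edge of the board, visible between the fingers in both views. I'll release, rise and check it from the wrist.

>>> send_rows(
  deltas=[0, 0, 0, 0, 0, 0, 0.45, 0, 0, 0, 0, 0, 0, 0.45, 0, 0, 0, 0, 0, 0, 0.45, 0, 0, -2, 0, 0, 0, 0.45, 0, 0, -5, 0, 0, 0, 0.45],
)

```text
clock: 5.82
eef_pos: [0.578, 0.0882, 0.0835]
tcp_rot: [-3.136, 0.002, 1.337]
contact_force: [0.7, 0.4, -0.8]
grip_width: 0.0398
gripper_force: 0.0
```

>>> send_rows(
  deltas=[0, 0, -4, 0, 0, 0, 0.45, 0, 0, -8, 0, 0, 0, 0.45, 0, 0, -12, 0, 0, 0, 0.45, 0, 0, -16, 0, 0, 0, 0.45, 0, 0, -19, 0, 0, 0, 0.45],
)

```text
clock: 6.23
eef_pos: [0.5811, 0.089, 0.2792]
tcp_rot: [3.139, -0.001, 1.337]
contact_force: [1.2, 0.1, 0.1]
grip_width: 0.0395
gripper_force: 0.0
```

Run:
```python
from h import *
s=bot.observe(); print(s["eef_pos"],s["tcp_rot"],np.round(s["q"],2))
a=viewer.camera("wrist"); np.save("pics/w2.npy",a["color"]); p,R=pose()
a=viewer.camera("wrist")["color"]; cv2.imwrite("pics/w2.png",a)
```

```text
[0.58108288 0.08895487 0.27922233] [ 3.13887068e+00 -1.33040683e-03  1.33692693e+00] [ 0.06  0.42 -0.38  1.65  0.17  1.1  -0.6 ]
```

View pics/w2.png

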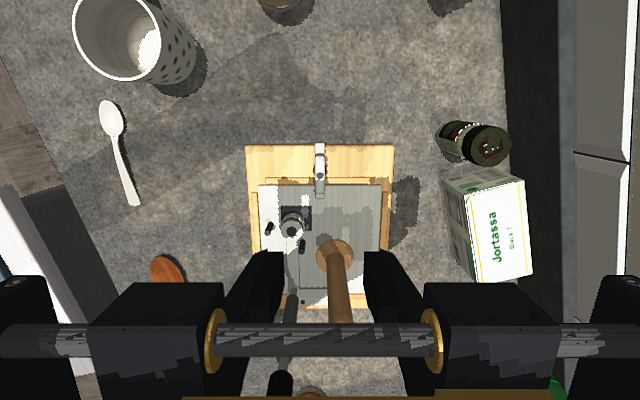

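The bar is square across the plate edge: vertical at u=320, with the board edge horizontal at v=146. That puts the board yaw at -0.234. The tension pivot comes out at (0.529, 0.028) by two routes, so I'll go to the knob.

```bash
echo "from h import *
go(.509,-.055,.26,1.337)" | python3
```

```text
delta cm [-15.8   -3.91   2.04] rot [ 0.009 -0.004 -0.   ]
```

>>> send_rows(
  deltas=[-3.9, -1, 0, 0, 0, 0, 0.6, -7.8, -1.9, 0, 0, 0, 0, 0.6, -11.8, -2.9, 0.3, 0, 0, 0, 0.6, -15.2, -3.8, 0.6, 0, 0, 0, 0.6, -15.8, -3.9, 1, 0, 0, 0, 0.6],
)

```text
clock: 6.75
eef_pos: [0.5026, -0.0626, 0.2644]
tcp_rot: [-3.139, 0.004, 1.329]
contact_force: [-0.2, 0.7, 0.4]
grip_width: 0.0527
gripper_force: 0.0
```

Run:
```python
from h import *
S=viewer.camera("scene");D=viewer.camera("side")
go(.509,-.055,.19,1.337)
a=S["color"][140:240,270:370]; b=D["color"][130:230,270:370]
cv2.imwrite("pics/c3.png",cv2.resize(np.hstack([a,b]),None,fx=4,fy=4,interpolation=cv2.INTER_CUBIC))
```

```text
delta cm [0.41 0.38 7.44] rot [-0.002  0.001 -0.004]
```

View pics/c3.png

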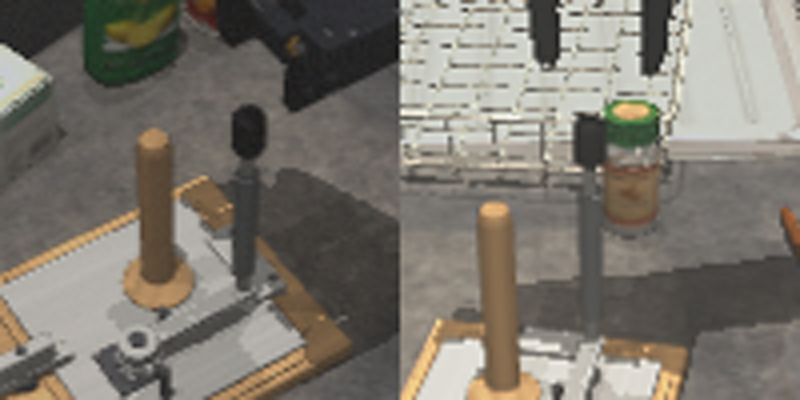

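The fingers hover above the knob, roughly straddling it in the side crop (544 and 655 against 590). I'll correct by 4 mm in x and y and descend.

>>> send_rows(
  deltas=[0.4, 0.4, 1, 0, 0, 0, 0.6, 0.4, 0.4, 3, 0, 0, 0, 0.6, 0.4, 0.4, 5.3, 0, 0, 0, 0.6, 0.4, 0.4, 7.2, 0, 0, 0, 0.6, 0.4, 0.4, 7.4, 0, 0, 0, 0.6],
)

```text
clock: 7.27
eef_pos: [0.5094, -0.0502, 0.1879]
tcp_rot: [-3.136, -0.001, 1.341]
contact_force: [-1.0, -0.2, -0.7]
grip_width: 0.0528
gripper_force: 0.0
```

>>> send_rows(
  deltas=[0, 0, 0, 0, 0, 0, 0.6],
)

```text
clock: 7.35
eef_pos: [0.5107, -0.0508, 0.1904]
tcp_rot: [-3.139, -0.001, 1.34]
contact_force: [-0.3, -0.4, -0.0]
grip_width: 0.0531
gripper_force: 0.0
```

```bash
echo "from h import *
go(.509,-.055,.19,1.337)" | python3
```

```text
delta cm [-0.45 -0.07  0.04] rot [-0.003 -0.001  0.003]
```

>>> send_rows(
  deltas=[-0.4, 0, 0.1, 0, 0, 0, 0.5, -0.4, 0, 0.1, 0, 0, 0, 0.15, -0.4, 0, 0.1, 0, 0, 0, 0.15, -0.4, 0, 0.1, 0, 0, 0, 0.15, -0.4, 0, 0.1, 0, 0, 0, 0.15],
  force=25,
)

```text
clock: 7.77
eef_pos: [0.5104, -0.0569, 0.1913]
tcp_rot: [3.14, -0.0, 1.337]
contact_force: [3.2, -0.9, 0.3]
grip_width: 0.0216
gripper_force: 3.3
```

Run:
```python
from h import *
s=bot.observe(); print(s["eef_pos"],s["tcp_rot"],s["contact_force"],s["grip_width"],s["gripper_force"],np.round(s["q"],2))
# arc waypoints, in the tool frame now, with tool turning along
p,R=pose(); y=-.234; Z=Ro.from_euler("z",y)
piv=p[:2]+.085*np.array([-np.sin(y),np.cos(y)]); print("pivot",piv)
print(R.as_matrix().round(3).tolist())
for q in np.arange(.1,1.25,.1):
    k=piv+Z.apply([-.085*np.sin(q),-.085*np.cos(q),0])[:2]
    print(round(q,2),k.round(4),np.round(R.inv().apply(np.append(k-p[:2],0))*100,2))
```

```text
[ 0.510358   -0.05693535  0.19134236] [ 3.14020266e+00 -1.44018205e-04  1.33670018e+00] [ 3.20866125 -0.87766576  0.34455886] 0.021591654534254556 3.2554007678845664 [ 0.29  0.39 -0.33  1.93  0.16  0.85 -0.36]
pivot [0.53006698 0.02574812]
[[0.232, 0.973, 0.001], [0.973, -0.232, -0.0], [0.0, 0.001, -1.0]]
0.1 [ 0.5022 -0.0546] [ 0.04 -0.85 -0.  ]
0.2 [ 0.4943 -0.0514] [ 0.17 -1.69 -0.  ]
0.3 [ 0.4868 -0.0474] [ 0.38 -2.51 -0.  ]
0.4 [ 0.4797 -0.0427] [ 0.67 -3.31 -0.  ]
0.5 [ 0.4731 -0.0374] [ 1.04 -4.08 -0.01]
0.6 [ 0.4671 -0.0314] [ 1.48 -4.8  -0.01]
0.7 [ 0.4617 -0.0248] [ 2.   -5.48 -0.01]
0.8 [ 0.457  -0.0177] [ 2.58 -6.1  -0.01]
0.9 [ 0.453  -0.0102] [ 3.22 -6.66 -0.01]
1.0 [ 0.4498 -0.0023] [ 3.91 -7.15 -0.01]
1.1 [0.4474 0.0058] [ 4.64 -7.58 -0.01]
1.2 [0.4459 0.0142] [ 5.42 -7.92 -0.01]
```

>>> send_rows(
  deltas=[0, 0, 0, 0, 0, 0, 0.15, 0.02, -0.4, 0, 0, 0, 0.05, 0.15, 0.11, -1.35, 0, 0, 0, 0.16, 0.15, 0.24, -2, 0, 0, 0, 0.24, 0.15, 0.43, -2.7, 0, 0, 0, 0.32, 0.15],
  force=25,
)

```text
clock: 8.18
eef_pos: [0.4856, -0.0467, 0.1913]
tcp_rot: [3.139, -0.001, 1.013]
contact_force: [3.8, -1.2, -0.2]
grip_width: 0.0207
gripper_force: 25.0
```

>>> send_rows(
  deltas=[0.03, -0.7, 0, 0, 0, 0.08, 0.15, 0.11, -1.35, 0, 0, 0, 0.16, 0.15, 0.24, -2, 0, 0, 0, 0.24, 0.15, 0.43, -2.7, 0, 0, 0, 0.32, 0.15, 0.67, -3.3, 0, 0, 0, 0.4, 0.15],
)

```text
clock: 8.6
eef_pos: [0.4609, -0.0239, 0.1913]
tcp_rot: [3.139, -0.002, 0.613]
contact_force: [2.9, -3.0, 1.2]
grip_width: 0.0209
gripper_force: 25.0
```

Run:
```python
from h import *
s=bot.observe(); print(s["ft_torque"],s["contact_force"],s["gripper_force"],np.round(s["q"],2))
p,R=pose(); d=p[:2]-[.5295,.027]; print(p,"radius",np.hypot(*d)); Z=Ro.from_euler("z",-.234); l=Z.inv().apply(np.append(d,0)); print("q",np.arctan2(-l[0],-l[1]))
for q in (1.1,1.15): 
    k=np.array([.5295,.027])+Z.apply([-.085*np.sin(q),-.085*np.cos(q),0])[:2]; go(*k,.19,1.337-q)
```

```text
[-0.56433405 -0.46715594  0.11695427] [ 2.9022704  -2.96533402  1.15491414] 24.997979197651148 [ 0.13  0.29 -0.21  2.06  0.09  0.8  -1.09]
[ 0.46088126 -0.0238947   0.19131092] radius 0.08543302645814951
q 0.6986266951709514
delta cm [ 0.63 -3.34  0.12] rot [ 0.002 -0.002  0.376]
delta cm [ 0.8  -3.73  0.12] rot [ 0.002 -0.002  0.426]
```

>>> send_rows(
  deltas=[0.03, -0.7, 0, 0, 0, 0.08, 0.15, 0.11, -1.35, 0, 0, 0, 0.16, 0.15, 0.24, -2, 0, 0, 0, 0.24, 0.15, 0.43, -2.7, 0, 0, 0, 0.32, 0.15, 0.6, -3.2, 0, 0, 0, 0.38, 0.15],
)

```text
clock: 9.02
eef_pos: [0.4471, 0.0057, 0.1913]
tcp_rot: [3.14, -0.002, 0.233]
contact_force: [1.8, -4.7, 0.7]
grip_width: 0.0205
gripper_force: 25.0
```

>>> send_rows(
  deltas=[0, -0.1, 0, 0, 0, 0, 0.15, 0, -0.1, 0, 0, 0, 0, 0.15],
)

```text
clock: 9.18
eef_pos: [0.447, 0.0062, 0.1913]
tcp_rot: [3.14, -0.001, 0.238]
contact_force: [1.4, -6.3, 1.6]
grip_width: 0.0206
gripper_force: 25.0
```

```bash
cat > q.py <<'E'
from h import *
s=bot.observe(); p,R=pose(); f=R.inv().apply(s["contact_force"]); print("tool force",f.round(1),"grip",s["gripper_force"],s["grip_width"],np.round(s["q"],2))
d=p[:2]-[.5295,.027]; l=Ro.from_euler("z",-.234).inv().apply(np.append(d,0)); print(p,"radius",np.hypot(*d),"q",np.arctan2(-l[0],-l[1]))
E
python3 q.py
```

```text
tool force [-0.1  6.5 -1.6] grip 24.999761445214972 0.02058077858195697 [ 0.02  0.27 -0.16  2.09  0.06  0.79 -1.51]
[0.44695597 0.00619538 0.1912792 ] radius 0.08512548726862644 q 1.0898960256403312
```

>>> send_rows(
  deltas=[0, -0.1, 0, 0, 0, 0.01, 0.15, 0, -0.1, 0, 0, 0, 0.01, 0.15, 0, -0.1, 0, 0, 0, 0.01, 0.15],
)

```text
clock: 9.43
eef_pos: [0.4468, 0.0068, 0.1912]
tcp_rot: [3.14, -0.001, 0.228]
contact_force: [0.7, -4.9, 2.8]
grip_width: 0.0211
gripper_force: 25.0
```

>>> send_rows(
  deltas=[0, -0.1, 0, 0, 0, 0, 0.15, 0, -0.1, 0, 0, 0, 0, 0.15, 0, -0.1, 0, 0, 0, 0, 0.15],
)

```text
clock: 9.68
eef_pos: [0.4466, 0.0074, 0.1912]
tcp_rot: [3.14, -0.001, 0.228]
contact_force: [1.3, -6.7, 3.1]
grip_width: 0.0207
gripper_force: 25.0
```

```bash
python3 q.py
```

```text
tool force [-0.3  6.8 -3. ] grip 25.000152551801875 0.02067591280409734 [ 0.02  0.27 -0.16  2.09  0.06  0.79 -1.52]
[0.44655111 0.00744153 0.19124537] radius 0.08522354092587776 q 1.1052363993889847
```

>>> send_rows(
  deltas=[0.02, -0.2, 0, 0, 0, 0.01, 0.15, 0.02, -0.2, 0, 0, 0, 0.01, 0.15, 0.02, -0.2, 0, 0, 0, 0.01, 0.15],
)

```text
clock: 9.93
eef_pos: [0.4462, 0.009, 0.1914]
tcp_rot: [3.139, -0.001, 0.217]
contact_force: [0.6, -7.0, 7.4]
grip_width: 0.021
gripper_force: 25.0
```

>>> send_rows(
  deltas=[0.02, -0.2, 0, 0, 0, 0.01, 0.15, 0.02, -0.2, 0, 0, 0, 0.01, 0.15, 0.02, -0.2, 0, 0, 0, 0.01, 0.15],
)

```text
clock: 10.18
eef_pos: [0.4463, 0.0097, 0.1916]
tcp_rot: [3.138, -0.001, 0.207]
contact_force: [-0.2, -11.1, 7.9]
grip_width: 0.021
gripper_force: 25.0
```

```bash
python3 q.py
```

```text
tool force [-2.5 10.9 -7.9] grip 25.009783169953153 0.020977555656192422 [ 0.01  0.27 -0.16  2.09  0.06  0.79 -1.55]
[0.44625403 0.00969542 0.19161167] radius 0.085025526339138 q 1.1318422284670306
```

>>> send_rows(
  deltas=[0, 0.1, 0, 0, 0, 0, 0.15, 0, 0.1, 0, 0, 0, 0, 0.15, 0, 0.1, 0, 0, 0, 0, 0.15, 0, 0.1, 0, 0, 0, 0, 0.15],
)

```text
clock: 10.52
eef_pos: [0.4463, 0.0095, 0.1916]
tcp_rot: [3.139, -0.001, 0.207]
contact_force: [-0.6, -8.3, 8.0]
grip_width: 0.0209
gripper_force: 25.0
```

```bash
python3 q.py
python3 - <<'E'
from h import *
S=viewer.camera("scene");D=viewer.camera("side")
a=S["color"][150:275,245:365]; b=D["color"][150:275,240:360]
cv2.imwrite("pics/c4.png",cv2.resize(np.hstack([a,b]),None,fx=3.3,fy=3.3,interpolation=cv2.INTER_CUBIC))
E
```

```text
tool force [-2.3  8.  -8. ] grip 25.01116016297601 0.020874928084778914 [ 0.01  0.27 -0.16  2.09  0.06  0.79 -1.55]
[0.4462647  0.00952276 0.191589  ] radius 0.0850503891187367 q 1.1298290888917832
```

View pics/c4.png

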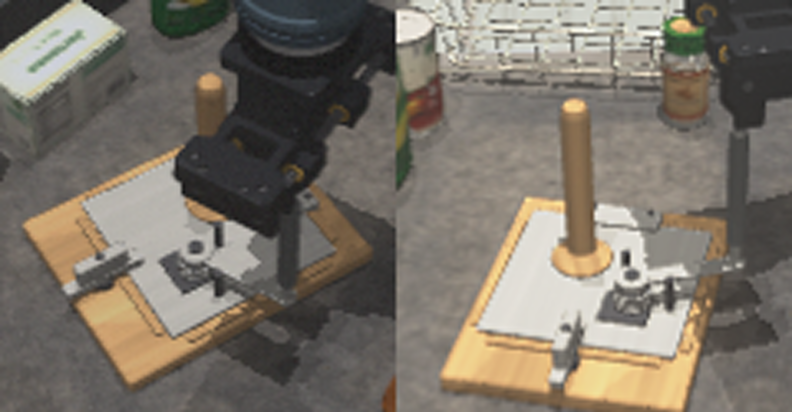

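The arm lies against its stop peg, the turnbutton is across the plate edge and the stand is seated. Backing off 1 mm cut the push by 3 N while the knob moved only 0.2 mm, so it is firmly on the stop. I'll hand in while holding it.

```bash
echo "from plant import bot
print(bot.finish_job())" | python3
```

```text
the job is handed in; nothing more can be done
None
```

I turned the turnbutton square across the foot plate, then wound the tension arm to its stop and handed in at about 10.5 s with the fingers still holding it there; the stand looked seated in the last picture, and the mug and jars were not touched.

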